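# Tip walnuts into the bowl under the low shelf

### The arm

A 6-joint arm with a two-finger parallel gripper is mounted at the origin on a cart in front of the work surface, level with it; the furniture and walls round the work are solid. World frame = base frame: x ahead of the robot, y to its left, z up, the work surface at z = 0. Lengths are in m, angles in rad, forces in N, time in s.
With the tool pointing down it reaches from about 0.35 to 0.975 m from the base axis. Payload 4.9 kg.
Tool frame: the origin (TCP) lies at the very end of the fingers, on their centre line; the grasp point (between the pads) lies 19 mm behind it; z points along the fingers, y is the line along which they close (so a half turn about z gives the same grasp; the last joint's range is limited). The gripper opens to 85 mm and grips with 20 to 120 N. Pads are 22 mm wide; open, the fingers measure 114 mm over their backs; the gripper's body (76 mm by 85 mm) begins 54 mm behind the grasp point. The pads swing forward as they close: fully open they stand 13 mm farther back than shut.
Start: joints at [0.992, 0.053, 1.613, -0, 1.476, -0.119], TCP at [0.277, 0.56, 0.231] pointing down, gripper open.
Joint ranges: [-3.01, 3.01], [-1.01, 2.22], [0.06, 2.58], [-1.02, 4.17], [0.09, 2.62], [-3.14, 3.14]. Speed limits (rad/s): [2.57, 2.57, 3.14, 3.14, 3.14, 3.14].

### API

Orientations are given as a unit quaternion [w, x, y, z].
In Python, from plant import manip, vision, order gives the robot as it stands.
- The arm moves only by the tool play_rows, never from a script. Its argument "steps" is a list that holds one entry, the list of rows, each a list of 6 numbers: the shift along the tool's x, y, z in mm, then the turn, a rotation vector about the tool's x, y, z in degrees. A call has 1 to 12 rows; each row is the pose to reach, as a shift and turn from the pose commanded when the call began, along the tool's axes at that moment; what a row does not reach only later rows make up. A row lasts 1/12 s, in which the tool goes at most 41.7 mm and 7.16 degrees, less where a joint would pass 70% of its speed; a pose out of reach is approached as far as the arm can. A call with a gripper value outside its range is refused whole. "claw" is the gripper's target within -1 to 1 (fully open at 1, half-way at 0, shut at -1), set as the call begins (left out, the last holds). The fingers move at their own pace and stop on an object; the grip force is fixed at half the most. Time passes only in rows, so rows that repeat a pose let the fingers close. It gives the time, the measured TCP pose, the force, the opening and the grip force at its end, in the units of the state.
- manip.state(): the state, without advancing time (a new reading comes with each control period).
- vision.grab_frame(name): name is "side" or "top"; returns (picture, depth): 420x560x3 uint8, blue, green, red; 420x560 float32, m along the optical axis (not along the pixel's ray), 0 where there is no reading.
- vision.camera_info(name): a dict with "K" (3x3 intrinsics, pixels), "k1" (the pictures are not rectified: a ray, as slopes to the right and down, at radius r is drawn at 1 + k1 r^2 times it, then the intrinsics apply), "eye" and "orientation" of the camera in the world. Camera axes: x right, y down, z forward; pixel columns grow to the right and rows downward; lengths in m; the calibration is good to about 2 mm. A picture is of the moment at which its call begins. camera_info takes no time and is no camera call.
- order.job_done(): hands the job in; it is judged then, once.
The state is a dict: "time": time; "joint_pos": joint angles; "joint_vel": joint speeds; "joint_efforts": joint torques, N m; "tool_pos": TCP position; "tool_rot": TCP orientation; "contact_force": force on the tool from outside, world axes, zero at the start; "ft_torque": the same for the moment, N m; "gripper_width": opening from 0.0 (shut) to 1.0 (fully open); "grasp_force": force on a finger pad.
Only numpy, scipy, OpenCV 4.12 (cv2) and the standard library are available. Lean on these libraries where they do the work, as an engineer would, in place of code of your own. Each camera call takes 0.05 s, during which the arm holds its last target. There are 200 camera calls.

### The job

Pick up the scoop by its handle with the walnuts in it, reach its mouth in under the front edge of the low wire shelf and tip both walnuts into the round bowl that stands there (not the square tin, not the tall beaker). Do not bump the shelf, and leave the three vessels standing where they are. Then set the scoop down upright on the open worktop and let go of it.

Things in the scene. Friction and masses are not known exactly. Their poses are not given: they have to be found in the camera images.
- scoop: Aluminium scoop, 0.12 kg, flat on the worktop. Origin: mid underside of the tub; +x to the open mouth, +z up. Tub x -47 to 52 mm, 68 wide, walls 4, sides 36 high, back 44. Floor flat to x=20, then ramps up 15 degrees to the mouth: level, it keeps the walnuts; tipped 40 to 50 degrees mouth down it empties. Handle: black level bar, 18 wide, 16 high, x -70 to -195, centre 42 above the underside.
- scoop_grip (a point): Point on the handle's centre line where to pinch it across its 18 mm width, 135 mm behind the scoop's origin and 42 mm above its underside (axes as the scoop's).
- scoop_lip (a point): Middle of the front edge (pouring lip) of the scoop, 52 mm ahead of its origin and 12 mm above its underside (axes as the scoop's).
- walnut_0_mid (a point): Centre of one walnut in its shell, brown, 28 mm thick and 30 mm long, loose, 12 g; starts in the scoop.
- walnut_1_mid (a point): Centre of the other walnut, like the first.
- bowl: The target: round steel bowl, 124 mm across its rim, 50 mm high, wall 4 mm, 0.4 kg, loose. Origin: centre of its underside, z up. It stands under the shelf, its near rim about under the shelf's front edge, in one of three places side by side 140 mm apart.
- square_tin: Bystander: square open steel tin, 112 x 112 mm, 48 mm high, loose, beside the bowl under the shelf. Origin: centre of its underside.
- beaker: Bystander: tall round steel beaker, 86 mm across, 85 mm high, loose, beside the bowl under the shelf. Origin: centre of its underside.
- shelf_edge (a point): Middle of the front edge of the fixed low wire shelf at the height of its underside, 195 mm above the worktop. Axes: x points in under the shelf, away from the robot, y along the edge, z up.
- shelf: Fixed low wire shelf of steel rods, 480 mm long (y), 200 mm deep (x), 16 mm thick, underside 195 mm up, on four 16 mm posts at the corners that rise 6 mm above it. Cups and a shaker stand on its rear half, up to 90 mm high. Origin: on the worktop, 90 mm behind the front edge, mid length; x away from the robot.

How it is judged:
By the outcome, as a careful person would: the job done as asked, in the order asked, and still so for the second after the job is handed in, with the robot touching nothing.
It also fails if it takes over 64 s, if anything falls off the work surface, if the arm or the gripper's body presses on something with over 40 N, if the wrist force passes 120 N, or if a joint passes its speed limit or range.

## Working session

There is one attempt and no reset: what is moved stays moved. The work goes in short steps, Python scripts to look and compute and a tool call to move; the robot and the scene stay as the last step left them, time stands still between calls to the robot, and variables do not carry over. Pictures are saved under pics/ and viewed, at most 10 in all, crops included, and the job is handed in when it is done.

Besides the shell and the picture viewer there is one more tool, called after "Call:" as name(argument=value, ...) on one line, values as JSON. play_rows: Moves the arm, as the interface text tells. Its arguments: {"type":"object","properties":{"steps":{"type":"array"},"claw":{"type":"number"}},"required":["steps"]}

```bash
mkdir -p pics && ls
python3 - <<'E'
from plant import manip, vision, order
import cv2,numpy as np
for n in("top","side"):
    p,d=vision.grab_frame(n); cv2.imwrite(f"pics/{n}0.png",p); np.savez(f"{n}0.npz",p=p,d=d); print(n,vision.camera_info(n))
print(manip.state())
E
```

```text
pics
top {'K': array([[467.31627736,   0.        , 279.00667804],
       [  0.        , 467.31627736, 215.77226301],
       [  0.        ,   0.        ,   1.        ]]), 'k1': -0.001226643312723138, 'eye': array([0.08617261, 0.14764046, 1.07431953]), 'orientation': array([ 0.16209342, -0.62035325,  0.74482362, -0.18473045])}
side {'K': array([[454.46120903,   0.        , 278.02240312],
       [  0.        , 454.46120903, 208.77194695],
       [  0.        ,   0.        ,   1.        ]]), 'k1': -0.004158525257305212, 'eye': array([ 0.25507833, -0.83937372,  0.51473534]), 'orientation': array([-0.55384662,  0.816306  , -0.13700323,  0.09015851])}
{'time': 0.1, 'joint_pos': array([ 9.91997821e-01,  5.32951681e-02,  1.61415214e+00,  3.60620782e-05,
        1.47597982e+00, -1.19010001e-01]), 'joint_vel': array([ 0.0003302 , -0.00023664, -0.00314878,  0.00093909, -0.00034181,
       -0.00099675]), 'joint_efforts': array([ 3.11150379e-04, -3.94908321e+01, -3.71361136e+01, -1.08524875e-04,
        3.98825010e-03,  1.42898583e-05]), 'tool_pos': array([0.2770397 , 0.55962573, 0.23018599]), 'tool_rot': array([-3.30441173e-04,  2.27876142e-01,  9.73689695e-01, -8.55835205e-04]), 'contact_force': array([-0.02830612,  0.0214952 ,  0.38743769]), 'ft_torque': array([-0.00685413, -0.01259945,  0.01627128]), 'grasp_force': 0.0, 'gripper_width': 0.99935301835739}
```

View pics/top0.png

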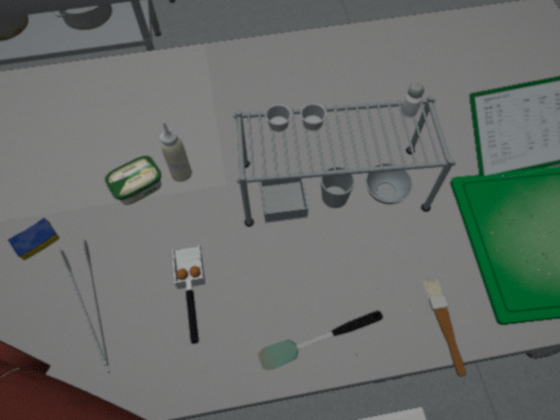

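View pics/side0.png

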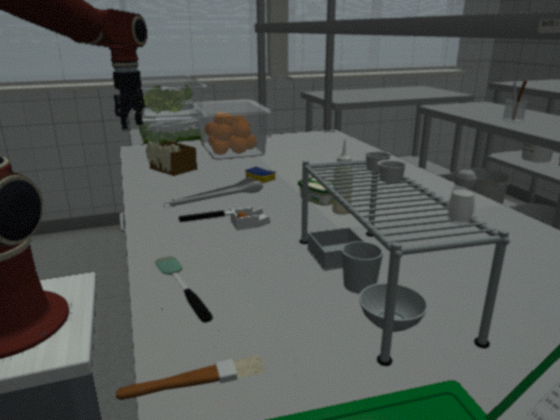

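The top view shows the scoop with its tub at (188,265), both walnuts in it at (181,273) and (195,271), and the handle running to (194,340). The shelf's front edge runs from (243,178) to (448,163). Under it are the tin at (284,198), the beaker at (337,186) and the round bowl at (389,184). The side view agrees, with the bowl at (392,305) nearest that camera.

```bash
cat > h.py <<'E'
import numpy as np,cv2
from scipy.spatial.transform import Rotation as R
from plant import vision
def cam(n):
    c=vision.camera_info(n); q=c["orientation"]
    return c["K"],c["k1"],np.array(c["eye"]),R.from_quat([q[1],q[2],q[3],q[0]]).as_matrix()
def rays(n,uv):
    K,k1,e,M=cam(n); uv=np.atleast_2d(np.asarray(uv,float))
    s=cv2.undistortPoints(uv[:,None],K,np.array([k1,0,0,0.]))[:,0]
    return e,np.c_[s,np.ones(len(s))]@M.T
def plane(n,uv,z):
    e,d=rays(n,uv); return e+d*((z-e[2])/d[:,2])[:,None]
def depth_pts(n,uv,D):
    e,d=rays(n,uv); uv=np.atleast_2d(uv).astype(int); return e+d*D[uv[:,1],uv[:,0]][:,None]
E
python3 - <<'E'
from h import *
np.set_printoptions(precision=4,suppress=True)
T=np.load("top0.npz");p=T["p"];D=T["d"];g=p.max(2)
hsv=cv2.cvtColor(p,cv2.COLOR_BGR2HSV)
def show(name,n,uv,z): print(name,plane(n,uv,z))
# handle
m=np.zeros_like(g);m[275:350,175:210]=(g[275:350,175:210]<60)
c=max(cv2.findContours(m,0,1)[0],key=cv2.contourArea)
uv=np.argwhere(m)[:,::-1];P=plane("top",uv,0.05)[:,:2]
r=cv2.minAreaRect(P.astype(np.float32));print("handle rect",r,len(uv), "depth z",np.median(depth_pts("top",uv,D)[:,2]))
vv=np.linalg.svd(P-P.mean(0))[2][0] if 0 else np.linalg.eigh(np.cov(P.T))[1][:,1];print("axis",vv,"mid",P.mean(0))
t=(P-P.mean(0))@vv;print("ends",P.mean(0)+vv*t.min(),P.mean(0)+vv*t.max())
# points from depth: everything, classify by height
v,u=np.mgrid[0:420,0:560];uv=np.c_[u.ravel(),v.ravel()];W=depth_pts("top",uv,D).reshape(420,560,3)
W[D==0]=np.nan
print("table z",np.nanmedian(W[230:280,300:400,2]))
# scoop tub rim
reg=np.zeros_like(g,bool);reg[235:295,165:210]=1
k=reg&(W[...,2]>.03)&(W[...,2]<.06)&(np.abs(W[...,0])<2)
print("tub rim rect",cv2.minAreaRect(W[k][:,:2].astype(np.float32)),k.sum())
w=reg&(hsv[...,1]>110)&(hsv[...,0]<20);n,l,s,cc=cv2.connectedComponentsWithStats(w.astype(np.uint8))
print("walnuts",s[1:],plane("top",cc[1:],.022))
# vessels
for nm,(a,b,c_,d) in dict(bowl=(362,160,415,205),beaker=(315,165,358,210),tin=(258,170,310,222)).items():
    r=np.zeros_like(reg);r[b:d,a:c_]=1;k=r&(W[...,2]>.025)&(W[...,2]<.12)
    q=W[k];print(nm,k.sum(),"zmax",np.percentile(q[:,2],[50,95]),"x",np.percentile(q[:,0],[1,99]),"y",np.percentile(q[:,1],[1,99]))
k=(W[...,2]>.18)&(W[...,2]<.235);k[:90]=0;k[235:]=0;k[:,:230]=0;k[:,460:]=0
q=W[k][:,:2].astype(np.float32);print("shelf",k.sum(),np.median(W[k][:,2]),cv2.minAreaRect(q),cv2.boxPoints(cv2.minAreaRect(q)))
E
```

```text
handle rect ((0.4204699397087097, 0.2989034950733185), (0.12118849903345108, 0.016535639762878418), 0.761705219745636) 386 depth z 0.04964185107892383
axis [-0.9999 -0.0124] mid [0.4189 0.2988]
ends [0.4811 0.2995] [0.3599 0.298 ]
table z 0.0009949790860626084
tub rim rect ((0.5360216498374939, 0.2999021112918854), (0.1304960399866104, 0.06845372170209885), 0.18795441091060638) 336
walnuts [[190 267   9  10  67]
 [177 269  10  10  78]] [[0.5371 0.2866 0.022 ]
 [0.5368 0.3179 0.022 ]]
bowl 592 zmax [0.0407 0.0531] x [0.6213 0.7406] y [-0.2931 -0.1777]
beaker 700 zmax [0.0579 0.0864] x [0.6483 0.7291] y [-0.1386 -0.0572]
tin 410 zmax [0.0439 0.0514] x [0.6431 0.7561] y [-0.018  0.095]
shelf 5376 0.21054716678003044 ((0.7253579497337341, -0.10142180323600769), (0.48836439847946167, 0.19995971024036407), 84.90977478027344) [[ 0.6041 -0.3358]
 [ 0.8033 -0.3535]
 [ 0.8466  0.1329]
 [ 0.6474  0.1507]]
```

```bash
cat >> h.py <<'E'
from plant import manip
TILT=20
DOWN=np.diag([-1.,1,-1])
def tool(grip,pitch=0,yaw=0):      # scoop grip point world, mouth-down pitch, yaw (deg) -> TCP pos, R
    M=R.from_euler("ZY",[yaw,pitch-TILT],degrees=True).as_matrix()@DOWN
    return np.array(grip)+.019*M[:,2],M
def from_lip(lip,pitch,yaw):       # scoop lip world -> grip world
    return np.array(lip)+R.from_euler("ZY",[yaw,pitch],degrees=True).apply([-.187,0,.030])
def now():
    s=manip.state();q=s["tool_rot"];return s["tool_pos"],R.from_quat([q[1],q[2],q[3],q[0]]).as_matrix()
def row(t,b=None):
    p0,M0=b or now();p,M=t
    return [round(float(x),1) for x in np.r_[M0.T@(p-p0)*1000,R.from_matrix(M0.T@M).as_rotvec(degrees=True)]]
E
python3 - <<'E'
from h import *
from scipy.optimize import least_squares
for n,box in(("top",(362,160,415,207)),("side",(355,278,430,335))):
    D=np.load(n+"0.npz")["d"];a,b,c,d=box
    v,u=np.mgrid[b:d,a:c];uv=np.c_[u.ravel(),v.ravel()];uv=uv[D[uv[:,1],uv[:,0]]>0]
    W=depth_pts(n,uv,D);q=W[(W[:,2]>.044)&(W[:,2]<.056)][:,:2]
    q=q[np.hypot(*(q-[.681,-.235]).T)<.075]
    f=least_squares(lambda p:np.hypot(*(q-p).T)-.060,[.681,-.235],loss="soft_l1",f_scale=.003);print(n,len(q),f.x,np.abs(f.fun).mean())
# shelf front edge from side view
D=np.load("side0.npz")["d"];v,u=np.mgrid[155:365,295:510];uv=np.c_[u.ravel(),v.ravel()];W=depth_pts("side",uv,D)
q=W[(W[:,2]>.19)&(W[:,2]<.22)&(W[:,0]>.55)&(W[:,0]<.9)&(W[:,1]>-.4)&(W[:,1]<.2)]
print("shelf side",cv2.boxPoints(cv2.minAreaRect(q[:,:2].astype(np.float32))),q[:,2].min(),q[:,2].max())
g=[.418,.299,.043]
t=tool(g,0,0.5);M=t[1]
print("pre",row((t[0]-.12*M[:,2],M)),"tcp",t[0])
E
```

```text
top 252 [ 0.68064393 -0.23382777] 0.0025160621737439865
side 580 [ 0.6791357  -0.23544991] 0.0017686558631716711
shelf side [[ 0.6039283  -0.3372828 ]
 [ 0.8015373  -0.35506663]
 [ 0.8448403   0.1261046 ]
 [ 0.64723134  0.14388841]] 0.1900043816648902 0.21998662479558673
pre [-211.2, -186.4, 92.6, -4.8, -19.7, -26.6] tcp [0.42449814 0.29905671 0.02514584]
```

Call:
play_rows(steps=[[[-50,-45,22,-1,-5,-6],[-100,-90,44,-2,-9,-12],[-150,-135,66,-3,-14,-19],[-180,-160,80,-4,-17,-23],[-211,-186,93,-4.8,-19.7,-26.6],[-211,-186,93,-4.8,-19.7,-26.6],[-211,-186,93,-4.8,-19.7,-26.6],[-211,-186,93,-4.8,-19.7,-26.6],[-211,-186,93,-4.8,-19.7,-26.6],[-211,-186,93,-4.8,-19.7,-26.6],[-211,-186,93,-4.8,-19.7,-26.6],[-211,-186,93,-4.8,-19.7,-26.6]]], claw=1)

```text
time: 1.1
tool_pos: [0.3839, 0.3012, 0.1393]
tool_rot: [0.175, -0.005, 0.985, 0.002]
contact_force: [0.6, -0.7, -0.5]
gripper_width: 0.995
grasp_force: 0.0
```

Run:
```python
from h import *
s=manip.state();print(s["joint_pos"].round(3),s["tool_pos"])
p,d=vision.grab_frame("top");cv2.imwrite("pics/top1.png",cv2.resize(p[180:380,80:300],None,fx=2.5,fy=2.5))
print(row(tool([.418,.299,.043],0,.5)))
```

```text
[ 0.626 -0.396  2.192 -0.227  1.064 -0.874] [0.38393015 0.30124632 0.13927526]
[1.1, -2.9, 121.0, 0.2, 0.1, 0.1]
```

View pics/top1.png

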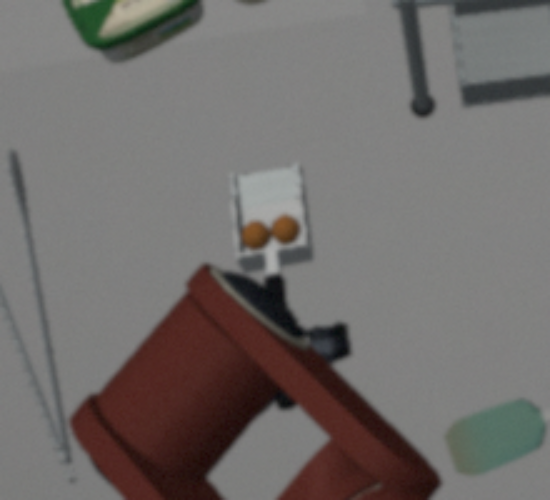

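The crop shows the gripper above the handle, around (290,340), with the scoop undisturbed and both walnuts still in it at (255,235) and (286,228). Next: descend and close.

Call:
play_rows(steps=[[[0,-1,20,0,0,0],[0,-2,45,0,0,0],[1,-3,70,0,0,0],[1,-3,90,0,0,0],[1,-3,105,0,0,0],[1,-3,114,0,0,0],[1,-3,119,0,0,0],[1,-3,121,0,0,0],[1,-3,121,0,0,0],[1,-3,121,0,0,0]]])

```text
time: 1.98
tool_pos: [0.425, 0.298, 0.0254]
tool_rot: [0.175, -0.005, 0.985, 0.002]
contact_force: [-0.0, 0.4, 0.5]
gripper_width: 1.0
grasp_force: 0.0
```

Call:
play_rows(steps=[[[0,0,0,0,0,0],[0,0,0,0,0,0],[0,0,0,0,0,0],[0,0,0,0,0,0],[0,0,0,0,0,0],[0,0,0,0,0,0],[0,0,0,0,0,0],[0,0,0,0,0,0],[0,0,0,0,0,0],[0,0,0,0,0,0],[0,0,0,0,0,0],[0,0,0,0,0,0]]], claw=-1)

```text
time: 2.98
tool_pos: [0.4247, 0.2974, 0.0245]
tool_rot: [0.175, -0.005, 0.985, 0.002]
contact_force: [-0.7, -0.6, 2.0]
gripper_width: 0.201
grasp_force: 59.5
```

Run:
```python
from h import *
s=manip.state();print(s["joint_pos"].round(3),s["tool_pos"],s["gripper_width"],s["grasp_force"],s["contact_force"])
b=now();t=tool([.418,.299,.043],0,.5)
print("err",row(t))
p,M=b
print("lift", row((p+[0,0,.06],M)), "lift6",row((p+[0,0,.09],R.from_euler('y',-5,degrees=True).as_matrix()@M)))
```

```text
[ 0.565 -0.13   2.196 -0.256  0.79  -0.861] [0.42468005 0.29738888 0.02446526] 0.20114300140293742 59.48658764362335 [-0.68118395 -0.57574698  2.04103207]
err [-0.1, 1.7, -0.7, 0.1, 0.1, 0.0]
lift [-20.6, 0.1, -56.3, 0.0, 0.0, 0.0] lift6 [-30.9, 0.2, -84.5, 0.0, -5.0, -0.0]
```

Call:
play_rows(steps=[[[-1,0,-3,0,0,0],[-3,0,-8,0,0,0],[-6,0,-16,0,-1,0],[-10,0,-27,0,-1.5,0],[-14,0,-39,0,-2,0],[-18,0,-50,0,-3,0],[-22,0,-61,0,-4,0],[-26,0,-71,0,-4.5,0],[-29,0,-79,0,-5,0],[-30,0,-83,0,-5,0],[-31,0,-84.5,0,-5,0],[-31,0,-84.5,0,-5,0]]])

```text
time: 3.98
tool_pos: [0.4248, 0.2972, 0.1147]
tool_rot: [0.217, -0.004, 0.976, 0.002]
contact_force: [0.1, 0.2, -1.6]
gripper_width: 0.2
grasp_force: 59.3
```

Run:
```python
from h import *
s=manip.state();print(s["joint_pos"].round(3),s["tool_pos"],s["gripper_width"],s["grasp_force"],s["contact_force"])
p,d=vision.grab_frame("side");cv2.imwrite("pics/side2.png",p)
# waypoints: lip targets
sx=np.array([np.cos(np.radians(-5)),np.sin(np.radians(-5)),0])
bowl=np.array([.680,-.2345,0]); yaw=-8
for d_ in(-.13,-.08,-.027):
  lip=bowl+sx*d_+[0,0,.09]
  t=tool(from_lip(lip,-5,yaw),-5,yaw);print(d_,lip,t[0],row(t))
```

```text
[ 0.593 -0.319  2.196 -0.298  0.913 -0.846] [0.42479834 0.29723793 0.11473222] 0.19971686864259225 59.30199980735779 [ 0.10025811  0.24762963 -1.55000353]
-0.13 [ 0.55049469 -0.22316975  0.09      ] [ 0.3713816  -0.19799705  0.08636787] [63.8, -494.6, 0.0, 3.7, 0.1, 7.7]
-0.08 [ 0.60030442 -0.22752754  0.09      ] [ 0.42119134 -0.20235484  0.08636787] [18.8, -499.4, 21.1, 3.7, 0.1, 7.7]
-0.027 [ 0.65310274 -0.23214679  0.09      ] [ 0.47398966 -0.20697409  0.08636787] [-29.0, -504.5, 43.4, 3.7, 0.1, 7.7]
```

View pics/side2.png

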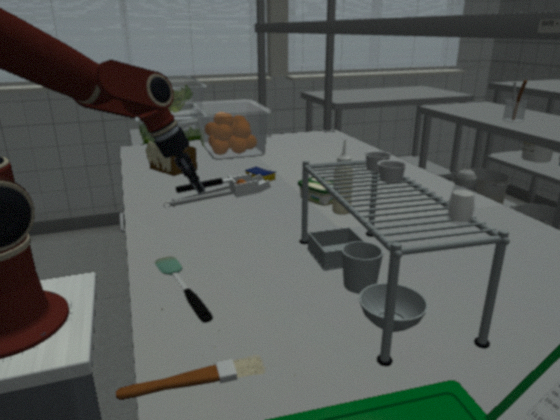

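The side view shows the scoop clear of the worktop and held level at about (250,185), with the walnuts inside it. The next concern is reach close to the base, so I'll fit a simple arm model to the logged poses and check the route with it.

```bash
cat > kin.py <<'E'
from h import *
from scipy.optimize import least_squares
J=np.array([[.992,.0533,1.6142,0,1.476,-.119],[.626,-.396,2.192,-.227,1.064,-.874],[.565,-.13,2.196,-.256,.79,-.861],[.593,-.319,2.196,-.298,.913,-.846]])
P=np.array([[.27704,.55963,.23019],[.38393,.30125,.13928],[.42468,.29739,.02447],[.4248,.29724,.11473]])
Y=lambda a:R.from_euler("y",a);Z=lambda a:R.from_euler("z",a)
def fk(k,j):
    o,h,L1,a,L2,L6=k
    r2=Z(j[0])*Y(j[1]);r3=r2*Y(j[2]);r6=r3*Z(j[3])*Y(j[4])*Z(j[5])
    w=Z(j[0]).apply([o,0,h])+r2.apply([0,0,L1])+r3.apply([a,0,L2])
    return w+r6.apply([0,0,L6]),r6.as_matrix(),w
f=least_squares(lambda k:np.r_[np.concatenate([fk(k,j)[0]-p for j,p in zip(J,P)]),1e-3*(k-[0,.3,.4,0,.45,.25])],[0,.3,.4,0,.45,.25])
K=f.x
lo=np.array([-3.01,-1.01,.06,-1.02,.09,-3.14]);hi=np.array([3.01,2.22,2.58,4.17,2.62,3.14])
def ik(t,j0):
    g=least_squares(lambda j:np.r_[(fk(K,j)[0]-t[0])*10,R.from_matrix(fk(K,j)[1].T@t[1]).as_rotvec()],np.clip(j0,lo+.01,hi-.01),bounds=(lo,hi))
    return g.x,np.abs(g.fun).max()
E
python3 - <<'E'
from kin import *
np.set_printoptions(precision=3,suppress=True)
print(K,np.abs(f.fun).max());s=manip.state();print(R.from_matrix(fk(K,s["joint_pos"])[1].T@now()[1]).as_rotvec())
j0=s["joint_pos"]
for nm,tcp,yaw,pi in[("a",(.43,.15),0,-5),("b",(.42,0),0,-5),("b2",(.42,0),-30,-5),("b3",(.40,-.1),-30,-5),("c",(.421,-.202),-8,-5),("c1",(.40,-.202),-8,0),("c3",(.39,-.18),-20,0),("d",(.474,-.207),-8,-5)]:
    M=tool([0,0,0],pi,yaw)[1];j,e=ik((np.array([*tcp,.10]),M),j0);print(nm,j,round(e,4))
    if e<.003:j0=j
sx=np.array([np.cos(np.radians(-5)),np.sin(np.radians(-5)),0])
for pi in(10,25,40,50):
    lip=np.array([.680,-.2345,.075])-sx*.027;t=tool(from_lip(lip,pi,-8),pi,-8);j0,e=ik(t,j0);print(pi,j0,round(e,4),t[0],fk(K,j0)[2])
E
```

```text
[ 0.099 -0.077  0.225 -0.061  0.505 -0.071] 0.06199467964941158
[-0.    -0.     1.571]
a [ 0.315 -0.551  2.399 -0.17   0.884  0.396] 0.0
b [ 0.    -0.763  2.553 -0.     0.915  0.   ] 0.0
b2 [-0.034 -0.789  2.571 -0.241  0.983  0.586] 0.0
b3 [-0.264 -0.805  2.58  -0.135  0.934  0.316] 0.0178
c [-0.429 -0.485  2.347  0.159  0.865 -0.367] 0.0
c1 [-0.451 -0.625  2.459  0.127  0.978 -0.365] 0.0
c3 [-0.428 -0.736  2.539  0.032  0.991 -0.092] 0.0
d [-0.397 -0.226  2.128  0.148  0.821 -0.335] 0.0
10 [-0.403 -0.297  2.165  0.051  1.105 -0.282] 0.0 [ 0.479 -0.208  0.118] [ 0.491 -0.209  0.048]
25 [-0.404 -0.331  2.11  -0.023  1.447 -0.26 ] 0.0 [ 0.496 -0.21   0.162] [ 0.49  -0.209  0.091]
40 [-0.399 -0.296  1.996 -0.09   1.779 -0.263] 0.0 [ 0.524 -0.214  0.2  ] [ 0.5   -0.211  0.133]
50 [-0.393 -0.238  1.894 -0.138  1.992 -0.277] 0.0 [ 0.547 -0.217  0.221] [ 0.512 -0.212  0.159]
```

```bash
python3 - <<'E'
s=open("kin.py").read()
s=s.replace("o,h,L1,a,L2,L6=k","o,h,L1,a,L2,L6,b=k").replace("r6=r3*Z(j[3])*Y(j[4])*Z(j[5])","r5=r3*Z(j[3])*Y(j[4]);r6=r5*Z(j[5]+np.pi/2)").replace("r6.apply([0,0,L6]),","r5.apply([b,0,L6]),").replace(".45,.25]",".45,.25,0]")
open("kin.py","w").write(s)
E
cat > chk.py <<'E'
from kin import *
np.set_printoptions(precision=3,suppress=True)
print(K,np.abs(f.fun).max());s=manip.state();print(R.from_matrix(fk(K,s["joint_pos"])[1].T@now()[1]).as_rotvec())
for j,p in zip(J,P):print(fk(K,j)[0]-p)
j0=s["joint_pos"]
for nm,tcp,yaw,pi in[("a",(.43,.15),0,-5),("b",(.42,0),0,-5),("b2",(.42,0),-30,-5),("b3",(.40,-.1),-30,-5),("c",(.421,-.202),-8,-5),("c1",(.40,-.202),-8,0),("c3",(.39,-.18),-20,0),("d",(.474,-.207),-8,-5)]:
    M=tool([0,0,0],pi,yaw)[1];j,e=ik((np.array([*tcp,.10]),M),j0);print(nm,j,round(e,4))
    if e<.003:j0=j
sx=np.array([np.cos(np.radians(-5)),np.sin(np.radians(-5)),0])
for pi in(10,25,40,50):
    lip=np.array([.680,-.2345,.075])-sx*.027;t=tool(from_lip(lip,pi,-8),pi,-8);j0,e=ik(t,j0);print(pi,j0,round(e,4),t[0],fk(K,j0)[2])
E
python3 chk.py
```

```text
[ 0.038 -0.066  0.24  -0.059  0.532 -0.046 -0.035] 0.0624720786443162
[-0.  0.  0.]
[ 0.062 -0.04  -0.003]
[0.012 0.    0.008]
[ 0.009 -0.005 -0.001]
[-0.017 -0.002 -0.004]
a [ 0.314 -0.535  2.396 -0.172  0.87  -1.173] 0.0
b [ 0.    -0.733  2.543 -0.     0.895 -1.571] 0.0
b2 [-0.033 -0.755  2.554 -0.244  0.967 -0.979] 0.0
b3 [-0.264 -0.788  2.58  -0.136  0.93  -1.253] 0.0013
c [-0.428 -0.472  2.348  0.16   0.852 -1.939] 0.0
c1 [-0.451 -0.601  2.445  0.128  0.968 -1.937] 0.0
c3 [-0.428 -0.705  2.521  0.033  0.977 -1.663] 0.0
d [-0.395 -0.229  2.143  0.148  0.809 -1.906] 0.0
10 [-0.404 -0.289  2.153  0.051  1.11  -1.853] 0.0 [ 0.479 -0.208  0.118] [ 0.456 -0.195  0.068]
25 [-0.403 -0.299  2.063 -0.023  1.462 -1.83 ] 0.0 [ 0.496 -0.21   0.162] [ 0.46  -0.196  0.12 ]
40 [-0.393 -0.231  1.911 -0.088  1.8   -1.83 ] 0.0 [ 0.524 -0.214  0.2  ] [ 0.478 -0.199  0.169]
50 [-0.384 -0.15   1.782 -0.134  2.017 -1.842] 0.0 [ 0.547 -0.217  0.221] [ 0.497 -0.201  0.198]
```

```bash
sed -i 's/L6,b=k/L6,b,c=k/; s/\[o,0,h\]/[o,c,h]/; s/\.25,0\]/.25,0,0]/g; s/1e-3\*(k/1e-4*(k/' kin.py && python3 chk.py
```

```text
[0.002 0.238 0.427 0.096 0.609 0.28  0.001 0.074] 0.00013692516837668367
[-0.  0.  0.]
[-0.  0. -0.]
[ 0. -0.  0.]
[0. 0. 0.]
[-0. -0. -0.]
a [ 0.232 -0.567  2.389 -0.125  0.898 -1.282] 0.0
b [-0.249 -0.759  2.493  0.125  0.987 -1.866] 0.0
b2 [-0.048 -0.661  2.442 -0.235  0.981 -1.001] 0.0
b3 [-0.386 -0.766  2.497 -0.07   0.979 -1.407] 0.0
c [-0.759 -0.528  2.365  0.303  0.964 -2.321] 0.0
c1 [-0.762 -0.533  2.352  0.232  1.047 -2.282] 0.0
c3 [-0.681 -0.629  2.408  0.13   1.034 -1.95 ] 0.0
d [-0.675 -0.361  2.254  0.282  0.888 -2.245] 0.0
10 [-0.593 -0.212  2.064  0.084  1.133 -2.054] 0.0 [ 0.479 -0.208  0.118] [ 0.432 -0.201  0.394]
25 [-0.522 -0.042  1.828 -0.033  1.437 -1.947] 0.0 [ 0.496 -0.21   0.162] [ 0.521 -0.214  0.441]
40 [-0.465  0.163  1.575 -0.111  1.734 -1.896] 0.0 [ 0.524 -0.214  0.2  ] [ 0.619 -0.228  0.463]
50 [-0.435  0.313  1.4   -0.156  1.929 -1.884] 0.0 [ 0.547 -0.217  0.221] [ 0.687 -0.237  0.463]
```

The model now fits exactly (a 74 mm lateral offset was missing) and the route is within reach. Next is the carry.

```bash
cat > plan.py <<'E'
from kin import *
from scipy.interpolate import CubicSpline
def s5(u): return u**3*(10-15*u+6*u*u)
def emit(poses,b=None,nd=1):
    """print calls of 12 rows, each relative to the pose commanded at the call's start"""
    b=b or now();j=manip.state()["joint_pos"]
    for i in range(0,len(poses),12):
        rs=[row(t,b) for t in poses[i:i+12]];print(rs)
        for t in poses[i:i+12]:
            jn,e=ik(t,j)
            if e>.003:print("IK!",e)
            j=jn
        print(" joints end",j.round(2));b=poses[min(i+11,len(poses)-1)]
E
python3 - <<'E'
from plan import *
p,M=now()
sp=CubicSpline([0,.55,1],[[*p,.5],[.41,.02,.115,-3],[.40,-.197,.11,-8]])
out=[]
for i in range(1,37):
    q=sp(s5(i/36));out.append((q[:3],tool([0,0,0],-5,q[3])[1]))
emit(out)
E
```

```text
[[0.0, -0.1, -0.0, 0.1, 0.1, 0.0], [0.0, -0.8, -0.0, 0.1, 0.1, 0.0], [0.1, -2.6, -0.1, 0.1, 0.1, 0.0], [0.3, -5.9, -0.3, 0.1, 0.1, 0.0], [0.6, -11.1, -0.5, 0.1, 0.1, 0.1], [0.9, -18.3, -0.8, 0.1, 0.1, 0.1], [1.4, -27.6, -1.2, 0.2, 0.1, 0.2], [2.0, -39.3, -1.7, 0.2, 0.1, 0.3], [2.8, -53.1, -2.2, 0.3, 0.1, 0.4], [3.6, -69.2, -2.8, 0.3, 0.1, 0.5], [4.6, -87.2, -3.5, 0.4, 0.1, 0.7], [5.6, -107.2, -4.2, 0.5, 0.1, 0.9]]
 joints end [ 0.36 -0.55  2.35 -0.19  0.94 -1.13]
[[0.8, -21.6, -0.5, 0.1, 0.0, 0.2], [1.7, -44.7, -1.0, 0.2, -0.0, 0.5], [2.6, -68.9, -1.5, 0.4, 0.0, 0.8], [3.6, -93.9, -1.9, 0.5, 0.0, 1.1], [4.6, -119.5, -2.2, 0.7, 0.0, 1.5], [5.7, -145.2, -2.5, 0.9, 0.0, 1.9], [6.7, -170.9, -2.7, 1.1, 0.0, 2.3], [7.8, -196.1, -2.9, 1.3, 0.0, 2.7], [8.8, -220.5, -2.9, 1.5, -0.0, 3.2], [9.8, -244.0, -2.9, 1.7, 0.0, 3.6], [10.8, -266.2, -2.9, 1.9, 0.0, 4.0], [11.7, -286.8, -2.8, 2.1, 0.0, 4.5]]
 joints end [-0.54 -0.79  2.49  0.21  1.06 -2.09]
[[-0.6, -18.9, 0.8, 0.2, -0.0, 0.4], [-1.2, -36.0, 1.6, 0.4, 0.0, 0.8], [-1.7, -51.0, 2.3, 0.5, -0.0, 1.1], [-2.1, -63.9, 2.9, 0.7, 0.0, 1.4], [-2.5, -74.6, 3.5, 0.8, 0.0, 1.7], [-2.8, -83.3, 3.9, 0.9, 0.0, 1.9], [-3.0, -89.9, 4.3, 1.0, 0.0, 2.1], [-3.1, -94.6, 4.5, 1.0, -0.0, 2.2], [-3.2, -97.7, 4.7, 1.1, -0.0, 2.3], [-3.3, -99.3, 4.8, 1.1, -0.0, 2.3], [-3.3, -100.0, 4.8, 1.1, -0.0, 2.3], [-3.3, -100.1, 4.8, 1.1, 0.0, 2.3]]
 joints end [-0.79 -0.62  2.4   0.3   1.03 -2.34]
```

Call:
play_rows(steps=[[[0,0,0,0,0,0],[0,-1,0,0,0,0],[0,-3,0,0,0,0],[0.3,-6,-0.3,0,0,0],[0.6,-11,-0.5,0,0,0],[1,-18,-1,0,0,0],[1.4,-28,-1,0,0,0],[2,-39,-2,0,0,0],[3,-53,-2,0,0,0],[4,-69,-3,0,0,0.5],[5,-87,-3.5,0.4,0,0.7],[6,-107,-4,0.5,0,0.9]]])

```text
time: 5.03
tool_pos: [0.4182, 0.1891, 0.1152]
tool_rot: [0.217, 0.004, 0.976, -0.001]
contact_force: [0.4, 0.4, -1.2]
gripper_width: 0.197
grasp_force: 59.2
```

Call:
play_rows(steps=[[[1,-22,-0.5,0,0,0],[2,-45,-1,0,0,0.5],[3,-69,-1.5,0.4,0,0.8],[4,-94,-2,0.5,0,1],[5,-119,-2,0.7,0,1.5],[6,-145,-2.5,1,0,2],[7,-171,-3,1.1,0,2.3],[8,-196,-3,1.3,0,2.7],[9,-220,-3,1.5,0,3.2],[10,-244,-3,1.7,0,3.6],[11,-266,-3,2,0,4],[12,-287,-3,2,0,4.5]]])

```text
time: 6.03
tool_pos: [0.4033, -0.0985, 0.1128]
tool_rot: [0.217, 0.047, 0.975, -0.01]
contact_force: [0.4, 0.3, -2.3]
gripper_width: 0.198
grasp_force: 59.2
```

Call:
play_rows(steps=[[[-0.6,-19,1,0,0,0.4],[-1,-36,1.6,0.4,0,0.8],[-2,-51,2,0.5,0,1],[-2,-64,3,0.7,0,1.4],[-2.5,-75,3.5,0.8,0,1.7],[-3,-83,4,1,0,2],[-3,-90,4.3,1,0,2.1],[-3,-95,4.5,1,0,2.2],[-3,-98,4.7,1,0,2.3],[-3,-99,5,1,0,2.3],[-3,-100,5,1,0,2.3],[-3,-100,5,1,0,2.3]]])

```text
time: 7.03
tool_pos: [0.3994, -0.1966, 0.1093]
tool_rot: [0.217, 0.067, 0.974, -0.013]
contact_force: [0.4, 0.4, -0.9]
gripper_width: 0.2
grasp_force: 59.1
```

Run:
```python
from plan import *
s=manip.state();print(s["time"],s["joint_pos"].round(3),s["tool_pos"],s["gripper_width"],s["grasp_force"])
ims=[]
p,d=vision.grab_frame("top");q,e=vision.grab_frame("side")
np.savez("t3.npz",p=p,d=d,q=q,e=e)
cv2.imwrite("pics/both3.png",np.hstack([cv2.resize(p[130:330,280:480],None,fx=2,fy=2),cv2.resize(q[180:380,200:400],None,fx=2,fy=2)]))
M=now()[1];L=R.from_matrix(M@DOWN.T).as_euler("ZYX",degrees=True);print("yaw,pitch",L[0],L[1]+TILT)
```

```text
7.0333 [-0.794 -0.625  2.407  0.31   1.028 -2.343] [ 0.3994005  -0.19658724  0.10927081] 0.1997270669061539 59.13805961608887
yaw,pitch -7.957183022872448 -5.077837694301934
```

View pics/both3.png

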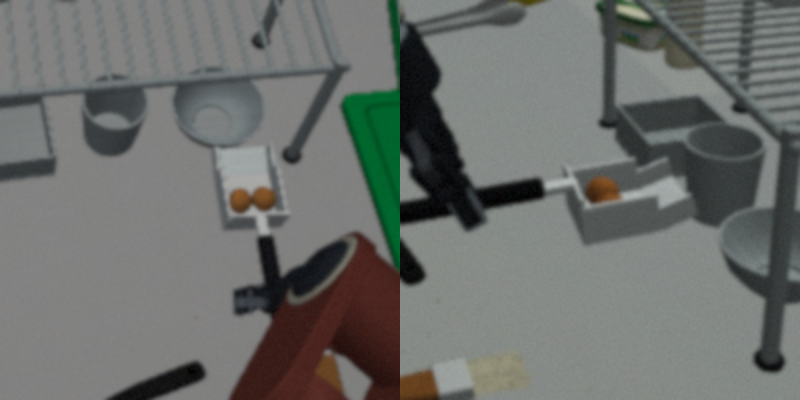

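Left (top view): the scoop is in front of the bowl, with both walnuts at crop (240,198) and (264,197) and the lip at crop y≈148. Right (side view): the scoop is held about level, with its lip just short of the bowl. I'll check that the scoop sits in the hand as modelled, then plan the entry and pour.

Run:
```python
from plan import *
p,M=now();S=M@DOWN.T@R.from_euler("y",TILT,degrees=True).as_matrix();g=p-.019*M[:,2]
pts={k:g+S@np.array(v) for k,v in dict(lip=[.187,0,-.03],lipL=[.187,.034,-.03],lipR=[.187,-.034,-.03],backL=[.088,.034,.002],backR=[.088,-.034,.002],backbotR=[.088,-.034,-.042],hend=[-.06,0,.008]).items()}
for k,v in pts.items():
    o=[]
    for n,(a,b) in(("top",(280,130)),("side",(200,180))):
        Kc,k1,e,Mc=cam(n);uv=cv2.projectPoints(((v-e)@Mc)[None],np.zeros(3),np.zeros(3),Kc,np.array([k1,0,0,0.]))[0].ravel();o.append(((uv-[a,b])*2+([400,0] if n=="side" else 0)).round())
    print(k,v.round(3),*o)
sx=np.array([np.cos(np.radians(-5)),np.sin(np.radians(-5)),0]);bowl=np.array([.680,-.2345,0])
lip0=pts["lip"];l1=bowl-sx*.030+[0,0,.09];print(lip0,l1)
out=[]
for i in range(1,13):
    u=s5(i/12);out.append(tool(from_lip(lip0+(l1-lip0)*u,-5,-8),-5,-8))
for i in range(1,37):
    u=i/36 if i<37 else 1;u=s5(u)*.5+u*.5;pi=-5+55*u;out.append(tool(from_lip(l1+[0,0,-.014*u],pi,-8),pi,-8))
emit(out)
```

```text
lip [ 0.579 -0.221  0.113] [241. 148.] [680. 193.]
lipL [ 0.583 -0.188  0.113] [212. 149.] [669. 174.]
lipR [ 0.574 -0.255  0.113] [270. 147.] [693. 213.]
backL [ 0.483 -0.174  0.136] [230. 218.] [558. 162.]
backR [ 0.473 -0.241  0.136] [291. 216.] [574. 201.]
backbotR [ 0.477 -0.241  0.092] [281. 229.] [579. 247.]
hend [ 0.332 -0.187  0.129] [284. 348.] [388. 206.]
[ 0.57861463 -0.22122933  0.11318565] [ 0.65011416 -0.23188533  0.09      ]
[[-0.4, 0.4, 0.0, 0.2, 0.1, 0.0], [-2.1, 0.4, 1.6, 0.2, 0.1, 0.0], [-5.9, 0.3, 5.1, 0.2, 0.1, 0.0], [-11.8, 0.2, 10.6, 0.2, 0.1, 0.0], [-19.4, 0.1, 17.7, 0.2, 0.1, 0.0], [-27.9, -0.0, 25.6, 0.2, 0.1, 0.0], [-36.5, -0.2, 33.5, 0.2, 0.1, 0.0], [-44.1, -0.3, 40.6, 0.2, 0.1, 0.0], [-50.0, -0.4, 46.1, 0.2, 0.1, 0.0], [-53.8, -0.4, 49.6, 0.2, 0.1, 0.0], [-55.5, -0.4, 51.1, 0.2, 0.1, 0.0], [-55.7, -0.4, 51.4, 0.2, 0.1, 0.0]]
 joints end [-0.68 -0.35  2.27  0.29  0.86 -2.26]
[[-0.9, -0.0, -2.0, 0.0, 0.8, 0.0], [-1.9, -0.0, -4.1, 0.0, 1.6, 0.0], [-3.0, -0.0, -6.4, -0.0, 2.4, -0.0], [-4.2, 0.0, -8.8, 0.0, 3.4, 0.0], [-5.6, -0.0, -11.5, 0.0, 4.4, 0.0], [-7.3
[... 603 characters left out ...]
, [-32.1, 0.0, -45.3, 0.0, 19.1, 0.0], [-36.6, 0.0, -49.5, -0.0, 21.2, 0.0], [-41.1, 0.0, -53.4, 0.0, 23.2, 0.0], [-45.6, 0.0, -57.0, -0.0, 25.1, 0.0]]
 joints end [-0.48  0.08  1.66 -0.09  1.64 -1.91]
[[-2.6, 0.0, -4.8, -0.0, 1.8, 0.0], [-5.1, 0.0, -9.3, -0.0, 3.6, -0.0], [-7.7, 0.0, -13.5, -0.0, 5.2, 0.0], [-10.2, 0.0, -17.2, -0.0, 6.7, -0.0], [-12.5, 0.0, -20.6, -0.0, 8.1, 0.0], [-14.8, 0.0, -23.7, -0.0, 9.4, 0.0], [-16.8, 0.0, -26.4, -0.0, 10.5, 0.0], [-18.8, -0.0, -28.8, -0.0, 11.6, 0.0], [-20.6, 0.0, -31.0, -0.0, 12.5, 0.0], [-22.3, 0.0, -33.0, -0.0, 13.4, 0.0], [-23.9, 0.0, -34.8, -0.0, 14.2, 0.0], [-25.4, 0.0, -36.5, -0.0, 14.9, 0.0]]
 joints end [-0.44  0.31  1.41 -0.16  1.93 -1.89]
```

The modelled lip and tub corners match both pictures. Next: enter and tip.

Call:
play_rows(steps=[[[-0.4,0,0,0,0,0],[-2,0,2,0,0,0],[-6,0,5,0,0,0],[-12,0,11,0,0,0],[-19,0,18,0,0,0],[-28,0,26,0,0,0],[-36,0,33,0,0,0],[-44,0,41,0,0,0],[-50,0,46,0,0,0],[-54,0,49,0,0,0],[-55.5,0,51,0,0,0],[-56,0,51,0,0,0]]])

```text
time: 8.13
tool_pos: [0.4713, -0.2064, 0.0865]
tool_rot: [0.216, 0.067, 0.974, -0.013]
contact_force: [0.6, 0.6, -2.7]
gripper_width: 0.202
grasp_force: 59.1
```

Call:
play_rows(steps=[[[-1,0,-2,0,0.8,0],[-2,0,-4,0,1.6,0],[-3,0,-6,0,2.4,0],[-4,0,-9,0,3.4,0],[-5.6,0,-11.5,0,4.4,0],[-7,0,-14,0,5.6,0],[-9,0,-17.5,0,6.8,0],[-11,0,-21,0,8.2,0],[-14,0,-25,0,9.7,0],[-16,0,-28,0,11.4,0],[-19,0,-33,0,13.1,0],[-23,0,-37,0,15,0]]])

```text
time: 9.13
tool_pos: [0.4762, -0.2075, 0.1308]
tool_rot: [0.087, 0.069, 0.994, -0.005]
contact_force: [-0.7, -0.3, -1.7]
gripper_width: 0.198
grasp_force: 59.1
```

Call:
play_rows(steps=[[[-2.5,0,-5,0,2,0],[-5,0,-10,0,4,0],[-8.4,0,-15.5,0,6,0],[-12,0,-21,0,8.2,0],[-15,0,-26,0,10.4,0],[-19,0,-31,0,12.6,0],[-23,0,-36,0,14.8,0],[-28,0,-41,0,17,0],[-32,0,-45,0,19,0],[-37,0,-49.5,0,21,0],[-41,0,-53,0,23,0],[-46,0,-57,0,25,0]]])

```text
time: 10.13
tool_pos: [0.5119, -0.2127, 0.195]
tool_rot: [-0.13, 0.068, 0.989, 0.01]
contact_force: [-0.0, 0.4, -0.7]
gripper_width: 0.198
grasp_force: 59.2
```

Call:
play_rows(steps=[[[-2.6,0,-5,0,1.8,0],[-5,0,-9,0,3.6,0],[-8,0,-13.5,0,5.2,0],[-10,0,-17,0,6.7,0],[-12.5,0,-20.6,0,8,0],[-15,0,-24,0,9.4,0],[-17,0,-26,0,10.5,0],[-19,0,-29,0,11.6,0],[-20.6,0,-31,0,12.5,0],[-22,0,-33,0,13.4,0],[-24,0,-35,0,14.2,0],[-25,0,-36.5,0,15,0]]])

```text
time: 11.13
tool_pos: [0.5446, -0.2173, 0.2233]
tool_rot: [-0.258, 0.066, 0.964, 0.019]
contact_force: [0.2, -0.3, -2.6]
gripper_width: 0.2
grasp_force: 59.2
```

Call:
play_rows(steps=[[[0,0,0,0,0,0],[0,0,0,0,0,0],[0,0,0,0,0,0],[0,0,0,0,0,0],[0,0,0,0,0,0],[0,0,0,0,0,0],[0,0,0,0,0,0],[0,0,0,0,0,0],[0,0,0,0,0,0],[0,0,0,0,0,0]]])

```text
time: 11.97
tool_pos: [0.5443, -0.2173, 0.2232]
tool_rot: [-0.257, 0.066, 0.964, 0.019]
contact_force: [-0.2, -0.0, -1.9]
gripper_width: 0.197
grasp_force: 59.2
```

Run:
```python
from plan import *
s=manip.state();print(s["time"],s["joint_pos"].round(3),s["tool_pos"],s["gripper_width"],s["contact_force"])
p,d=vision.grab_frame("top");q,e=vision.grab_frame("side")
cv2.imwrite("pics/both4.png",np.hstack([cv2.resize(p[80:280,280:480],None,fx=2,fy=2),cv2.resize(q[180:380,270:470],None,fx=2,fy=2)]))
```

```text
11.9667 [-0.437  0.304  1.406 -0.155  1.931 -1.889] [ 0.54428516 -0.21726396  0.22318229] 0.19747540076268982 [-0.15769711 -0.02767261 -1.94776062]
```

View pics/both4.png

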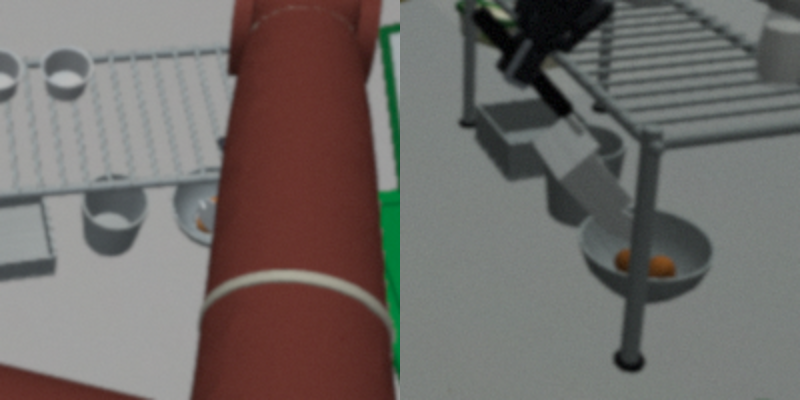

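Both walnuts are in the bowl, at crop (628,262) and (660,266), and the scoop is clear of the shelf and the vessels. Next: level out, withdraw and carry the scoop back to the empty spot where it started.

Run:
```python
from plan import *
sx=np.array([np.cos(np.radians(-5)),np.sin(np.radians(-5)),0]);bowl=np.array([.680,-.2345,0])
l0=bowl-sx*.031+[0,0,.076];l1=bowl-sx*.031+[0,0,.092];l2=np.array([.579,-.221,.113]);out=[]
for i in range(1,25):
    u=s5(i/24)*.5+i/48;pi=50-52*u;out.append(tool(from_lip(l0+(l1-l0)*u,pi,-8),pi,-8))
for i in range(1,13):
    u=s5(i/12);out.append(tool(from_lip(l1+(l2-l1)*u,-2-3*u,-8),-2-3*u,-8))
q0=out[-1][0];up=tool([.418,.299,.043],0,.5)[0]+[0,0,.07]
sp=CubicSpline([0,.45,1],[[*q0,-8,-5],[.41,.02,.115,-4,-5],[*up,.5,0]])
for i in range(1,37):
    q=sp(s5(i/36));out.append((q[:3],tool([0,0,0],q[4],q[3])[1]))
emit(out)
```

```text
[[1.8, 0.2, 4.3, 0.1, -1.0, 0.2], [3.4, 0.2, 7.4, 0.1, -2.2, 0.2], [5.2, 0.2, 11.1, 0.1, -3.6, 0.2], [7.1, 0.2, 15.4, 0.1, -5.2, 0.2], [9.1, 0.2, 20.5, 0.1, -7.0, 0.2], [11.3, 0.2, 26.3, 0.1, -9.1, 0.2], [13.4, 0.2, 32.9, 0.1, -11.5, 0.2], [15.3, 0.2, 40.2, 0.1, -14.0, 0.2], [17.0, 0.2, 48.1, 0.1, -16.8, 0.2], [18.4, 0.1, 56.6, 0.1, -19.8, 0.1], [19.3, 0.1, 65.4, 0.1, -22.8, 0.1], [19.7, 0.1, 74.3, 0.1, -25.9, 0.1]]
 joints end [-0.53 -0.07  1.85 -0.03  1.43 -1.96]
[[3.8, -0.0, 8.1, -0.0, -3.1, -0.0], [7.0, -0.0, 16.3, -0.0, -6.2, -0.0], [9.7, 0.0, 24.3, -0.0, -9.1, -0.0], [11.8, 0.0, 32.0, -0.0, -11.9, -0.0], [13.3, -0.0, 39.2, -0.0, -14.5, -0.0], [14.4, 0.0, 45.8, -0.0, -16.8, 0.0], [15.2, -0.0, 51.8, -0.0, -18.9, -0.0], [15.6, -0.0, 57.0, -0.0, -20.7, -0.0], [15.9, -0.0, 61.5, -0.0, -22.3, -0.0], [16.0, -0.0, 65.4, -0.0, -23.7, -0.0], [16.0, -0.0, 68.8, -0.0, -24.9, -0.0], [15.9, 0.0, 72.0, -0.0, -26.0, -0.0]]
 joints end [-0.66 -0.34  2.23  0.24  0.93 -2.21]
[[0.3, 0.0, -0.2, 0.0, -0.0, 0.0], [2.2, 0.0, -1.3, 0.0, -0.1, 0.0], [6.4, 0.1, -3.9, -0.0, -0.3, -0.0], [12.9, 0.2, -7.8, 
[... 1129 characters left out ...]
-1.4, 1.3, -3.1], [12.7, 217.7, -2.3, -1.6, 1.7, -3.5], [14.6, 242.0, -1.6, -1.7, 2.1, -3.8], [16.5, 265.2, -0.6, -1.9, 2.5, -4.2], [18.3, 287.0, 0.4, -2.0, 2.9, -4.5]]
 joints end [ 0.35 -0.51  2.33 -0.17  0.95 -1.13]
[[0.1, 20.2, 1.9, -0.1, 0.4, -0.3], [0.2, 38.5, 3.7, -0.2, 0.8, -0.6], [0.3, 54.7, 5.4, -0.3, 1.2, -0.8], [0.4, 68.8, 6.9, -0.4, 1.5, -1.0], [0.5, 80.5, 8.2, -0.5, 1.8, -1.2], [0.7, 90.0, 9.3, -0.5, 2.1, -1.3], [0.8, 97.3, 10.2, -0.5, 2.3, -1.4], [0.8, 102.5, 10.8, -0.6, 2.4, -1.5], [0.9, 105.9, 11.3, -0.6, 2.5, -1.5], [0.9, 107.7, 11.5, -0.6, 2.5, -1.5], [0.9, 108.5, 11.6, -0.6, 2.6, -1.6], [0.9, 108.6, 11.6, -0.6, 2.6, -1.6]]
 joints end [ 0.57 -0.25  2.16 -0.23  0.94 -0.9 ]
```

Call:
play_rows(steps=[[[2,0,4,0,-1,0],[3.4,0,7.4,0,-2.2,0],[5,0,11,0,-3.6,0],[7,0,15.4,0,-5.2,0],[9,0,20.5,0,-7,0],[11,0,26,0,-9,0],[13,0,33,0,-11.5,0],[15,0,40,0,-14,0],[17,0,48,0,-16.8,0],[18.4,0,56.6,0,-19.8,0],[19.3,0,65.4,0,-22.8,0],[20,0,74,0,-26,0]]])

```text
time: 13.07
tool_pos: [0.4899, -0.2094, 0.1688]
tool_rot: [-0.032, 0.069, 0.997, 0.004]
contact_force: [-0.1, 0.8, -1.0]
gripper_width: 0.196
grasp_force: 59.2
```

Call:
play_rows(steps=[[[4,0,8,0,-3,0],[7,0,16,0,-6.2,0],[10,0,24,0,-9,0],[12,0,32,0,-12,0],[13,0,39,0,-14.5,0],[14.4,0,46,0,-16.8,0],[15,0,52,0,-19,0],[15.6,0,57,0,-20.7,0],[16,0,61.5,0,-22.3,0],[16,0,65,0,-23.7,0],[16,0,69,0,-25,0],[16,0,72,0,-26,0]]])

```text
time: 14.07
tool_pos: [0.4689, -0.2061, 0.0974]
tool_rot: [0.191, 0.068, 0.979, -0.012]
contact_force: [-0.6, 0.1, -1.7]
gripper_width: 0.196
grasp_force: 59.2
```

Call:
play_rows(steps=[[[0.3,0,0,0,0,0],[2,0,-1,0,0,0],[6,0,-4,0,-0.3,0],[13,0,-8,0,-0.6,0],[21,0,-13,0,-1,0],[31,0.5,-19,0,-1.5,0],[40,0.6,-24,0,-2,0],[49,1,-29.5,0,-2.4,0],[55,1,-33,0,-2.7,0],[59,1,-36,0,-3,0],[61,1,-37,0,-3,0],[61.5,1,-37,0,-3,0]]])

```text
time: 15.07
tool_pos: [0.3998, -0.1961, 0.11]
tool_rot: [0.217, 0.068, 0.974, -0.014]
contact_force: [0.3, 0.1, -0.7]
gripper_width: 0.2
grasp_force: 59.3
```

Call:
play_rows(steps=[[[0,0,0,0,0,0],[0,1,0,0,0,0],[0,2.4,0,0,0,0],[0.3,5,-0.6,0,0,0],[0.6,10,-1,0,0,0],[1,17,-2,0,0,-0.3],[1.4,25,-2.6,0,-0.2,-0.4],[2,36,-3.6,-0.3,-0.3,-0.6],[3,48,-5,-0.4,-0.3,-0.9],[4,63,-6,-0.5,-0.4,-1],[5,80,-7,-0.7,-0.4,-1.4],[6,99,-8.5,-0.8,-0.5,-1.7]]])

```text
time: 16.07
tool_pos: [0.4043, -0.0953, 0.1149]
tool_rot: [0.221, 0.052, 0.974, -0.01]
contact_force: [1.5, -0.3, -1.5]
gripper_width: 0.201
grasp_force: 59.2
```

Call:
play_rows(steps=[[[1,20,-1,0,0,-0.3],[2,43,-2,-0.3,0,-0.7],[3,66,-2.6,-0.5,0,-1],[4.4,90,-3,-0.7,0.3,-1.5],[6,115,-3.4,-0.9,0.5,-1.9],[7.4,141,-3.5,-1.1,0.7,-2.3],[9,167,-3.3,-1.3,1,-2.7],[11,193,-3,-1.4,1.3,-3],[13,218,-2.3,-1.6,1.7,-3.5],[15,242,-1.6,-1.7,2,-3.8],[16.5,265,-0.6,-1.9,2.5,-4.2],[18,287,0.4,-2,2.9,-4.5]]])

```text
time: 17.07
tool_pos: [0.4177, 0.193, 0.1077]
tool_rot: [0.197, 0.009, 0.98, 0.0]
contact_force: [0.4, -0.4, -0.6]
gripper_width: 0.199
grasp_force: 59.2
```

Call:
play_rows(steps=[[[0,20,2,0,0.4,-0.3],[0,38.5,4,-0.2,0.8,-0.6],[0.3,55,5.4,-0.3,1.2,-0.8],[0.4,69,7,-0.4,1.5,-1],[0.5,80.5,8,-0.5,1.8,-1.2],[0.7,90,9,-0.5,2,-1.3],[1,97,10,-0.5,2.3,-1.4],[1,102.5,11,-0.6,2.4,-1.5],[1,106,11,-0.6,2.5,-1.5],[1,108,11.5,-0.6,2.6,-1.6],[1,108.6,11.6,-0.6,2.6,-1.6],[1,108.6,11.6,-0.6,2.6,-1.6]]])

```text
time: 18.07
tool_pos: [0.4244, 0.2989, 0.0968]
tool_rot: [0.174, -0.005, 0.985, 0.002]
contact_force: [0.0, 0.1, -2.3]
gripper_width: 0.2
grasp_force: 59.3
```

Run:
```python
from plan import *
s=manip.state();print(s["time"],s["tool_pos"],s["gripper_width"],s["contact_force"])
p,d=vision.grab_frame("top");q,e=vision.grab_frame("side")
cv2.imwrite("pics/both5.png",np.hstack([p[140:360,140:440],q[120:340,150:440]]))
t=tool([.418,.299,.042],0,.5);print(row((t[0]+[0,0,.003],t[1])),row(t))
M=now()[1];L=R.from_matrix(M@DOWN.T).as_euler("ZYX",degrees=True);print("yaw,pitch",L[0],L[1]+TILT)
# depth of tub: scoop tilt check, side view handle/tub points above table
D=d;v,u=np.mgrid[225:300,160:215];uv=np.c_[u.ravel(),v.ravel()];W=depth_pts("top",uv,D);k=(W[:,2]>.07)&(W[:,2]<.16)&(W[:,0]>.5)
W=W[k];print(len(W));[print(x,np.percentile(W[abs(W[:,0]-x)<.01][:,2],[5,50,95]).round(3)) for x in(.52,.54,.56,.58,.6)]
```

```text
18.0667 [0.42437028 0.29892651 0.09683529] 0.19969300298154433 [ 0.02545077  0.11120319 -2.2514028 ]
[23.8, 0.1, 65.5, 0.1, 0.1, 0.0] [24.9, 0.1, 68.3, 0.1, 0.1, 0.0]
yaw,pitch 0.5218089351962065 -0.10117131635388077
1195
0.52 [0.077 0.106 0.117]
0.54 [0.073 0.076 0.108]
0.56 [0.073 0.077 0.108]
0.58 [0.073 0.078 0.099]
0.6 [0.078 0.082 0.099]
```

View pics/both5.png

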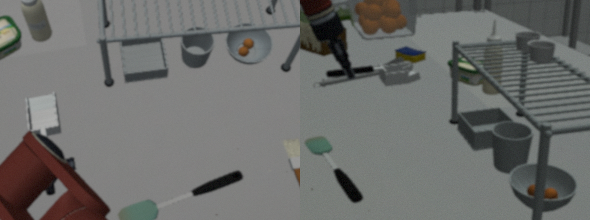

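Both walnuts are in the bowl, at crop (246,45) top and (543,193) side, and the vessels are standing. The scoop is empty, level and about 71 mm above its free spot. Lowering it now.

Call:
play_rows(steps=[[[2,0,4,0,0,0],[5,0,13,0,0,0],[9,0,26,0,0,0],[14,0,39,0,0,0],[18,0,50,0,0,0],[21,0,58,0,0,0],[23,0,63,0,0,0],[24,0,65,0,0,0],[24,0,66,0,0,0],[24,0,66.5,0,0,0],[24,0,66.5,0,0,0],[24,0,66.5,0,0,0]]])

```text
time: 19.17
tool_pos: [0.4252, 0.2996, 0.027]
tool_rot: [0.175, -0.005, 0.985, 0.002]
contact_force: [-0.4, 0.2, -1.9]
gripper_width: 0.198
grasp_force: 59.2
```

Call:
play_rows(steps=[[[0.2,0,0.4,0,0,0],[0.3,0,0.8,0,0,0],[0.3,0,0.8,0,0,0],[0.3,0,0.8,0,0,0]]])

```text
time: 19.5
tool_pos: [0.4248, 0.2994, 0.0255]
tool_rot: [0.175, -0.005, 0.985, 0.002]
contact_force: [-0.4, 0.2, -1.6]
gripper_width: 0.205
grasp_force: 59.2
```

Still about 1 mm up, so down a little more.

Call:
play_rows(steps=[[[0.2,0,0.5,0,0,0],[0.4,0,1,0,0,0],[0.4,0,1,0,0,0],[0.4,0,1,0,0,0]]])

```text
time: 19.83
tool_pos: [0.4249, 0.2995, 0.0246]
tool_rot: [0.175, -0.005, 0.985, 0.002]
contact_force: [-0.7, -0.9, 1.3]
gripper_width: 0.198
grasp_force: 59.6
```

Call:
play_rows(steps=[[[0,0,0,0,0,0],[0,0,0,0,0,0],[0,0,0,0,0,0],[0,0,0,0,0,0],[0,0,0,0,0,0],[0,0,0,0,0,0],[0,0,0,0,0,0],[0,0,0,0,0,0],[0,0,0,0,0,0],[0,0,0,0,0,0]]], claw=1)

```text
time: 20.67
tool_pos: [0.4246, 0.2993, 0.0242]
tool_rot: [0.175, -0.005, 0.985, 0.002]
contact_force: [-0.7, -0.0, -0.7]
gripper_width: 0.997
grasp_force: 0.0
```

Call:
play_rows(steps=[[[0,0,-3,0,0,0],[0,0,-10,0,0,0],[0,0,-22,0,0,0],[0,0,-40,0,0,0],[0,0,-60,0,0,0],[0,0,-80,0,0,0],[0,0,-100,0,0,0],[0,0,-115,0,0,0],[0,0,-125,0,0,0],[0,0,-130,0,0,0],[0,0,-130,0,0,0],[0,0,-130,0,0,0]]])

```text
time: 21.67
tool_pos: [0.3797, 0.2984, 0.1459]
tool_rot: [0.174, -0.005, 0.985, 0.002]
contact_force: [0.9, 0.5, -0.7]
gripper_width: 1.0
grasp_force: 0.0
```

Run:
```python
from plan import *
s=manip.state();print(s["time"],s["tool_pos"],s["gripper_width"],s["contact_force"])
p,d=vision.grab_frame("top");q,e=vision.grab_frame("side")
cv2.imwrite("pics/both6.png",np.hstack([p[140:360,140:440],q[120:340,150:440]]))
```

```text
21.6667 [0.37974894 0.29839988 0.14590119] 0.9997627429141669 [ 0.8505747   0.45164773 -0.67954507]
```

View pics/both6.png

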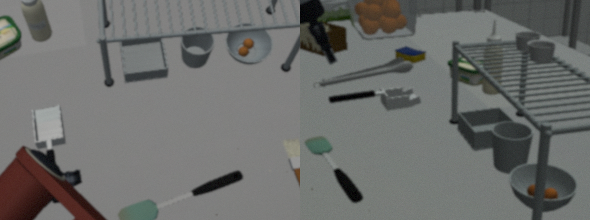

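The scoop stands upright and free on the worktop at side crop (395,98), and the gripper is clear of it. Both walnuts are in the bowl at top crop (246,46), and the vessels haven't moved. Handing in.

```bash
python3 -c "
from plant import order
print(order.job_done())"
```

```text
the job is handed in; nothing more can be done
None
```

Job handed in at about 22 s: both walnuts are in the round bowl, the shelf and the three vessels look undisturbed in the final pictures, and the scoop is upright on the open worktop with the gripper clear of it.

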